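# Clamp the tablet jar and hold its lid open

## Task

Open the glass jar of steriliser tablets one-handed: first slide the clamp's grey jaw fully home to its end stop so that it braces the jar, then twist the jar's tight white lid anticlockwise, stop turning once its lugs have come free, and lift it straight off. Finish while still holding the lid in the gripper, level and just above the jar's mouth, about two centimetres clear of the rim: do not put it down or let go. Leave the jar standing in the clamp and the things on the tray alone.

Things in the scene. Friction and masses are not known exactly. Their poses are not given: they have to be found in the camera images.
- clamp: White jar clamp fixed on the dresser: base plate 100 (x) by 225 (y, -160 to +65) by 14 mm; origin on the dresser, under the jar's braced place. The fixed jaw (64 mm wide along x, face at y = +30.75 mm, top at z = 60 mm) is on its +y side; the grey sliding jaw comes from -y. Two 6 mm high rails leave the jar's foot 2 mm play along x
- jaw (a joint): Travel of the grey sliding jaw along the clamp's +y: 0 = fully back, 0.030 m = home at its end stop, its face (56 mm wide, z 24 to 58 mm) 61.5 mm from the fixed jaw, which braces the 60 mm jar with 1.5 mm play and squares it up. Starts at 0 to 0.010 m, is stiff (about 12 N) and stays where it is left
- jaw_grip (a point): Top centre of the upright grip of the sliding jaw: a grey block 16 mm thick along the clamp's x, 22 mm along its y, top 60 mm and underside 24 mm above the dresser, 95 mm to the -y side of the braced jar's axis when the jaw is home. Moves with the jaw
- jar: Glass jar, loose, on the clamp's base plate (14 mm above the dresser). Origin at the centre of its underside, z up. Round foot 52 mm across, 8 mm high; square body 60 by 60 mm, z 8 to 62 mm; neck 38 mm across up to the rim at z = 88 mm. 0.3 kg. Starts 3 to 10 mm off the fixed jaw, up to 0.07 rad askew, and turns with the lid unless braced
- jar_mouth (a point): Centre of the jar's rim, 88 mm above its underside; axes as the jar
- lid: White ribbed twist-off lid, 58 mm across, 25 mm high, 30 g; origin at the centre of its lower edge, 67 mm above the jar's underside (21 mm below the rim) when on. Three lugs inside catch under ledges on the neck. Anticlockwise from above it comes free after about 1.1 rad, past 1.8 rad it catches again: turn it about 1.25 rad. It does not rise as it turns; it cannot be lifted before it is free
- lid_top (a point): Centre of the lid's flat top, 25 mm above its lower edge. When the lid is on, this is 4 mm above the rim, and the jar's flat shoulder lies 30 mm below it: keep fingertips above the shoulder
- collar (a joint): Drag ring on the jar's neck just under the lid, 55 mm across, keyed to the lid with about 0.13 rad of slack while the lid is down; it stays on the jar when the lid is lifted. Angle relative to the jar, 0 = done up, grows anticlockwise from above, stiff (0.3 N m). The lid is free when this reads more than about 1.05 rad and up to 1.7
- pacifier: Bystander on the tray: yellow pacifier, teat up, 42 mm across, 38 mm high; origin under its centre
- egg_cup: Bystander on the tray: white ceramic egg cup upside down, 50 mm across, 48 mm high; origin under its centre
- travel_case: Bystander on the tray: lavender plastic travel case 85 by 60 by 42 mm with a press button on a long side; origin under its centre
- spoon: Bystander on the tray: short wooden spoon, 150 mm long, lying; origin under its middle

How it is judged:
On the way, in this order (a step that is already met when the one before it is completed fails the run):
1. the jaw is home at its end stop, the lid still done up (value of joint jaw above 0.027 m and value of joint collar below 0.3 rad), for 0.2 s.
2. the lid is turned free in the braced jar, still sitting on it (value of joint collar above 1 rad and value of joint jaw above 0.026 m and z of lid in the frame of jar_mouth below -0.016 m), for 0.1 s.
At the end, for the whole second after the job is handed in: The gripper holds the lid, still and level within 0.2 rad, touching nothing else, its lower edge 5 to 50 mm above the rim, within 20 mm of the jar's axis; the jaw is within 4 mm of its end stop, the jar upright in its braced place and the drag ring past 1.0 rad (z of lid in the frame of jar_mouth between 0.005 and 0.05 m and horizontal distance between lid and jar_mouth below 0.02 m and angle between lid's own z axis and vertical below 0.2 rad and linear speed of lid below 0.03 m/s and contact force between the fingers and lid above 2 N and contact force between lid and jar below 0.05 N and contact force between lid and clamp below 0.05 N and value of joint jaw above 0.026 m and value of joint collar above 1 rad and angle between jar's own z axis and vertical below 0.08 rad and distance between jar and clamp below 0.025 m); the arm keeps its last pose, push and grip.
It fails at once if the jar spun or was wrenched askew in the clamp (more than 0.25 rad) (angle between the x axis of jar and the x axis of clamp, either way round above 0.25 rad).
It fails at once if the jar was lifted or tipped (z of jar in the frame of clamp above 0.026 m or angle between jar's own z axis and vertical above 0.25 rad).
It fails at once if the lid was wound on well past where it came free (value of joint collar above 1.75 rad).
It fails at once if something on the tray was disturbed (moved more than 25 mm) (distance of any of pacifier, egg_cup, travel_case, spoon from where it was at the start of the episode above 0.025 m).
It also fails if it takes over 45 s, if anything falls off the work surface, if the arm or the gripper's body presses on something with over 40 N, if the wrist force passes 120 N, or if a joint passes its speed limit or range.

## Robot

A 6-joint arm with a two-finger parallel gripper is mounted at the origin on the work surface. World frame = base frame: x ahead of the robot, y to its left, z up, the work surface at z = 0. Lengths are in m, angles in rad, forces in N, time in s.
With the tool pointing down it reaches from about 0.35 to 1 m from the base axis. Payload 7.1 kg.
Tool frame: the origin (TCP) lies between the finger pads; the fingertips stand 25 mm ahead of it and the grasp point (between the pads) lies 6 mm ahead of it (env.tip_reach is the distance from the TCP to the fingertips, in m); z points along the fingers, y is the line along which they close (so a half turn about z gives the same grasp; the last joint's range is limited). The gripper opens to 85 mm and grips with 20 to 120 N. Pads are 22 mm wide; open, the fingers measure 114 mm over their backs; the gripper's body (76 mm by 85 mm) begins 54 mm behind the grasp point. The pads swing forward as they close: fully open they stand 13 mm farther back than shut.
Start: joints at [-1.31, 0.423, 1.63, -0, 1.089, -0.019], TCP at [0.173, -0.601, 0.256] pointing down, gripper open.
Joint ranges: [-3, 3], [-0.9, 2.11], [0.09, 2.58], [-1.31, 4.45], [0.11, 2.69], [-2.54, 2.54]. Speed limits (rad/s): [2.39, 2.39, 3.01, 3.14, 3.14, 3.14].

## Interface

Orientations are given as [roll, pitch, yaw] about the fixed x, y, z axes, in that order (R = Rz(yaw) Ry(pitch) Rx(roll)).
In Python, from workcell import env gives the robot as it stands.
- The arm moves only by the shell command python3 jog.py 'ROWS' [FORCE]. ROWS is a JSON object with one list for each field, all of the same length, 1 to 8, a row being the entries at one place: jaw (the opening from 0.0 (shut) to 1.0 (fully open)), tx, ty, tz (the shift in units of 5 mm), rx, ry, rz (a rotation vector in units of 0.2 rad); each row shifts and turns the commanded pose from where the row before left it, along the tool's axes as they then stand; what a row does not reach is not made up. A row lasts 1/12 s, in which the tool goes at most 0.0417 m and 0.125 rad, less where a joint would pass 70% of its speed; a pose out of reach is approached as far as the arm can. The fingers move at their own pace and stop on an object; FORCE is the grip in N (left out, the last holds). Time passes only in rows, so rows that do not move let the fingers close. It prints the time, the measured TCP pose, the force, the opening and the grip force at its end. Input that does not fit is refused with a message, and nothing moves.
- env.observe(): the state, without advancing time (a new reading comes with each control period).
- env.grab_frame(name): name is "side" or "top"; returns a dict with "pixels" (420x560x3 uint8, blue, green, red), "fx", "fy", "cx", "cy" (pixels), "D" ([k1, k2, p1, p2, k3] as OpenCV has them; the pictures are not rectified), "rvec" (rotation vector, rad) and "tvec" (3), from world to camera coordinates, as OpenCV has them. Camera axes: x right, y down, z forward; pixel columns grow to the right and rows downward; lengths in m; the calibration is good to about 2 mm. A picture is of the moment at which its call begins. There is no depth.
- env.finish_job(): hands the job in; it is judged then, once.
The state is a dict: "time_s": time; "joint_positions": joint angles; "qvel": joint speeds; "joint_torque": joint torques, N m; "position": TCP position; "orientation": TCP orientation; "force": force on the tool from outside, world axes, zero at the start; "wrist_torque": the same for the moment, N m; "opening": opening from 0.0 (shut) to 1.0 (fully open); "grip_force": force on a finger pad.
Only numpy, scipy, OpenCV 4.12 (cv2) and the standard library are available. Lean on these libraries where they do the work, as an engineer would, in place of code of your own. Each camera call takes 0.05 s, during which the arm holds its last target. There are 200 camera calls.

## Working session

There is one attempt and no reset: what is moved stays moved. The work goes in short steps, Python scripts to look and compute and a shell command to move; the robot and the scene stay as the last step left them, time stands still between calls to the robot, and variables do not carry over. Pictures are saved under pics/ and viewed, at most 10 in all, crops included, and the job is handed in when it is done.

```bash
ls; mkdir -p pics; python3 - <<'E'
from workcell import env
import cv2
for n in("side","top"):
    f=env.grab_frame(n); cv2.imwrite(f"pics/{n}0.png",f["pixels"])
    print({k:v for k,v in f.items() if k!="pixels"})
print(env.observe(), env.tip_reach)
E
```

```text
jog.py
pics
workcell.py
{'fx': 379.374039947114, 'fy': 379.374039947114, 'cx': 271.3592980641058, 'cy': 210.26404604939535, 'D': array([-0.10303002,  0.        ,  0.        ,  0.        ,  0.        ]), 'rvec': array([ 2.21675845, -0.40141327,  0.1939371 ]), 'tvec': array([-0.5496561 ,  0.13255239,  0.69689625])}
{'fx': 487.62322792961686, 'fy': 487.62322792961686, 'cx': 284.9404369014961, 'cy': 213.95639607159944, 'D': array([-0.15033629,  0.        ,  0.        ,  0.        ,  0.        ]), 'rvec': array([ 2.18622627, -2.1817007 ,  0.07775836]), 'tvec': array([-0.0959802 ,  0.54687051,  0.99417832])}
{'time_s': 0.1, 'joint_positions': array([-1.30998282e+00,  4.23781009e-01,  1.63061947e+00,  2.69757241e-05,
        1.08864626e+00, -1.89871169e-02]), 'qvel': array([-0.00040508, -0.00228072, -0.00319402,  0.0005299 ,  0.00019266,
        0.00089387]), 'joint_torque': array([ 1.04142222e-03, -5.58422613e+01, -2.82445836e+01, -1.29555110e-04,
        3.00565553e-03,  1.22828664e-05]), 'position': array([ 0.17251832, -0.60022207,  0.25561074]), 'orientation': array([-3.14013928e+00, -5.14851936e-05,  2.79788062e-01]), 'force': array([-0.06857957, -0.21139604,  0.09434224]), 'wrist_torque': array([ 0.05245426,  0.04241401, -0.03094196]), 'grip_force': 0.0, 'opening': 0.9991945883467986} 0.025
```

View pics/side0.png

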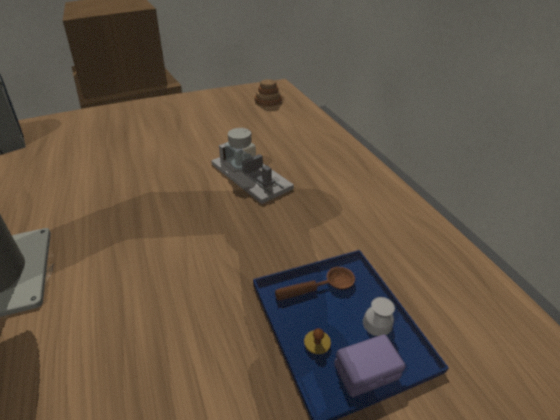

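View pics/top0.png

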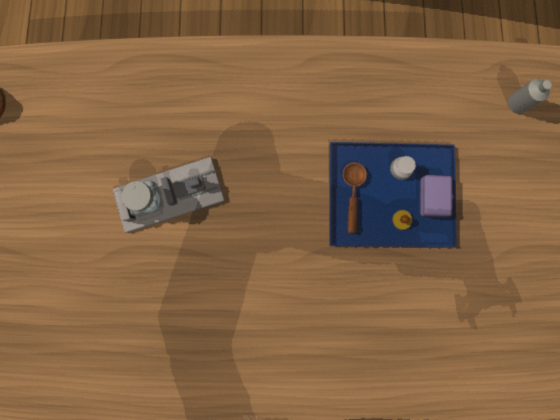

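The side view shows the clamp and jar near (240,155). The top view shows the lid at about (138,197), the grey jaw at (168,190), its grip at (198,184), and the plate running from (115,190) to (224,200). The tray is at right and well clear. Next I'll make an enlarged crop of each view and cast rays.

```bash
cat > h.py <<'E'
import cv2,numpy as np
from workcell import env
def ray(f,uv,z):
    "pixels -> points on plane height z"
    K=np.array([[f["fx"],0,f["cx"]],[0,f["fy"],f["cy"]],[0,0,1]])
    p=cv2.undistortPoints(np.array(uv,float).reshape(-1,1,2),K,f["D"]).reshape(-1,2)
    R=cv2.Rodrigues(f["rvec"])[0]; c=-R.T@f["tvec"]
    d=np.c_[p,np.ones(len(p))]@R
    return c+d*((z-c[2])/d[:,2])[:,None]
def proj(f,P):
    K=np.array([[f["fx"],0,f["cx"]],[0,f["fy"],f["cy"]],[0,0,1]])
    return cv2.projectPoints(np.array(P,float).reshape(-1,1,3),f["rvec"],f["tvec"],K,f["D"])[0].reshape(-1,2)
E
python3 - <<'E'
from h import *
t=env.grab_frame("top");s=env.grab_frame("side")
def e(c):
    c=cv2.convertScaleAbs(c,alpha=1.6); return c
a=cv2.resize(e(t["pixels"][145:245,100:240]),None,fx=5.6,fy=5.6,interpolation=cv2.INTER_CUBIC)
b=cv2.resize(e(s["pixels"][115:210,200:310]),None,fx=6,fy=6,interpolation=cv2.INTER_CUBIC)
cv2.imwrite("pics/tc.png",a);cv2.imwrite("pics/sc.png",b)
print(ray(t,[[138,197]],.106),ray(t,[[198,184]],.06))
g=ray(t,[[115,190],[213,157],[224,201],[125,231]],.014);print(g)
E
```

```text
[[0.57313445 0.18944903 0.106     ]] [[0.60436913 0.08057431 0.06      ]]
[[0.5981723  0.26912156 0.014     ]
 [0.66828811 0.05799169 0.014     ]
 [0.57451305 0.03323288 0.014     ]
 [0.51052593 0.24455081 0.014     ]]
```

View pics/tc.png

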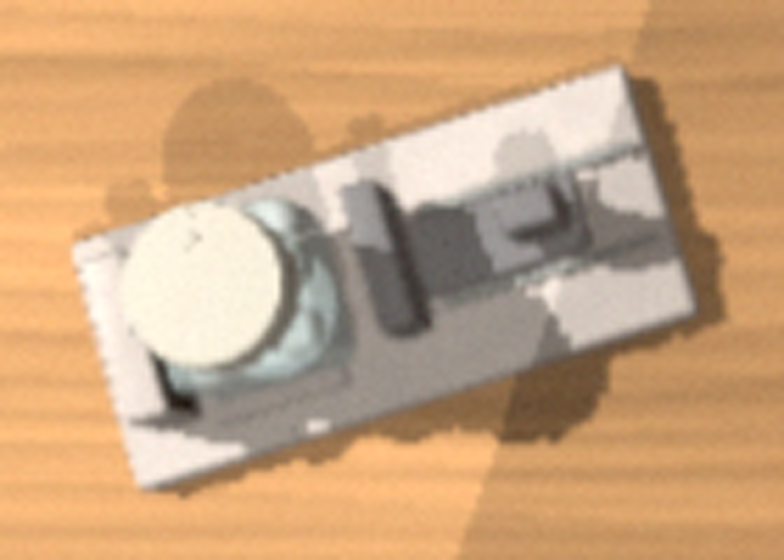

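View pics/sc.png

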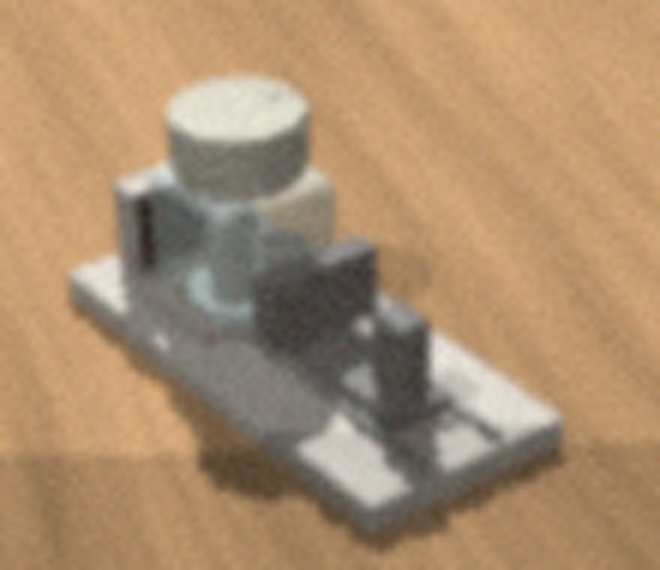

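The top crop shows plate corners at (75,243), (622,65), (695,318) and (140,488), and the lid top as a disc at (203,285) with radius about 81. The side crop shows the grip top at about (403,325) and the lid top ellipse centred near (237,110). From these I'll fit the clamp pose, lid position and jaw travel.

```bash
python3 - <<'E'
from h import *
t=env.grab_frame("top");s=env.grab_frame("side")
T=lambda q:(np.array(q,float)+.5)/5.6-.5+[100,145]
S=lambda q:(np.array(q,float)+.5)/6-.5+[200,115]
W=ray(t,T([[75,243],[622,65],[695,318],[140,488]]),.014)[:,:2]
L=np.array([[.05,.065],[.05,-.16],[-.05,-.16],[-.05,.065]])
wc,lc=W.mean(0),L.mean(0);U,_,V=np.linalg.svd((L-lc).T@(W-wc));R=(U@V).T
o=wc-R@lc;yaw=np.arctan2(R[1,0],R[0,0])
print("clamp",o,yaw,det:=np.linalg.det(R),"res",np.round((L-lc)@R.T+wc-W,4).tolist())
Ws=ray(s,S([[72,285],[560,425],[372,535]]),.014)[:,:2]
print("side corners local",(Ws-o)@R)
for n,f,q in(("top",t,T([[203,285]])),("side",s,S([[237,110]]))):
    p=ray(f,q,.106)[0,:2];print("lid",n,p,"local",(p-o)@R)
m=cv2.inRange(t["pixels"],(150,150,150),(255,255,255))
p=ray(s,S([[403,325]]),.06)[0,:2];print("grip side",p,(p-o)@R)
p=ray(t,T([[535,210]]),.06)[0,:2];print("grip top",p,(p-o)@R)
# predicted grip corners (top face z=.06) for j=0,.005,.01 in crop px
for j in(0,.005,.01):
    q=np.array([[x,-.125+j+y]for x,y in((-.008,-.011),(.008,-.011),(.008,.011),(-.008,.011))])
    P=np.c_[q@R.T+o,np.full(4,.06)]
    print(j,np.round((proj(t,P)-[100,145])*5.6).tolist(),np.round((proj(s,P)-[200,115])*6).tolist())
# jaw face top edge z=.058
for j in(0,.005,.01):
    P=np.array([[*(R@[x,-.03075-.03+j]+o),.058]for x in(-.028,.028)])
    print(j,"face",np.round((proj(t,P)-[100,145])*5.6).tolist(),np.round((proj(s,P)-[200,115])*6).tolist())
E
```

```text
clamp [0.5746924  0.19937014] 0.3019222108612243 1.0000000000000002 res [[0.0006, 0.0025], [-0.0, -0.0015], [0.0008, -0.0021], [-0.0013, 0.0011]]
side corners local [[-0.05398363  0.0556035 ]
 [ 0.04592048 -0.15861888]
 [-0.05720478 -0.17035972]]
lid top [0.57609576 0.19384076] local [-0.00030432 -0.00569656]
lid side [0.57541727 0.19641873] local [-0.00018554 -0.00303344]
grip side [0.60756051 0.08577201] [-0.00239772 -0.11823324]
grip top [0.60826612 0.08650838] [-0.00150506 -0.11773999]
0 [[586.0, 210.0], [574.0, 168.0], [516.0, 186.0], [528.0, 228.0]] [[417.0, 347.0], [450.0, 333.0], [415.0, 309.0], [383.0, 323.0]]
0.005 [[573.0, 214.0], [560.0, 172.0], [502.0, 190.0], [515.0, 232.0]] [[409.0, 341.0], [442.0, 328.0], [407.0, 304.0], [375.0, 317.0]]
0.01 [[559.0, 218.0], [547.0, 176.0], [489.0, 194.0], [501.0, 236.0]] [[401.0, 336.0], [434.0, 322.0], [400.0, 299.0], [367.0, 312.0]]
0 face [[404.0, 325.0], [362.0, 178.0]] [[263.0, 287.0], [375.0, 243.0]]
0.005 face [[391.0, 329.0], [349.0, 182.0]] [[256.0, 282.0], [368.0, 239.0]]
0.01 face [[378.0, 333.0], [336.0, 186.0]] [[249.0, 277.0], [360.0, 234.0]]
```

The rows are not in the units I measure in: shifts go in units of 5 mm and turns go in units of 0.2 rad. I convert before sending: 0.029 m is 5.8, -0.0257 m is -5.14.

```bash
cat >> h.py <<'E'
from scipy.spatial.transform import Rotation as Ro
O=np.array([.5747,.1994]);YAW=.302
C=np.array([[np.cos(YAW),-np.sin(YAW)],[np.sin(YAW),np.cos(YAW)]])
def togo(local,z,yaw=None):
    "shift and turn, in tool axes, to a clamp-frame xy, world z, tool yaw"
    o=env.observe();R=Ro.from_euler("xyz",o["orientation"])
    w=np.r_[O+C@local,z]
    print("t",round(o["time_s"],2),"pos",o["position"].round(4),"rpy",o["orientation"].round(3),"loc",((o["position"][:2]-O)@C).round(4))
    print("shift",R.inv().apply(w-o["position"]).round(4), "turn",None if yaw is None else (R.inv()*Ro.from_euler("xyz",[np.pi,0,yaw])).as_rotvec().round(3),"F",o["force"].round(1),"q",o["joint_positions"].round(2))
E
python3 jog.py '{"jaw":[1,1,1,1,1,1,1,1],"tx":[5.8,5.8,5.8,5.8,5.8,5.8,5.8,5.8],"ty":[-5.14,-5.14,-5.14,-5.14,-5.14,-5.14,-5.14,-5.14],"tz":[0,0,0,0,0,0,0,0],"rx":[0,0,0,0,0,0,0,0],"ry":[0,0,0,0,0,0,0,0],"rz":[0,0,0,0,0,0,0,0]}'
python3 jog.py '{"jaw":[1,1,1,1,1,1,1,1],"tx":[5.8,5.8,5.8,5.8,5.8,5.8,5.8,5.8],"ty":[-5.14,-5.14,-5.14,-5.14,-5.14,-5.14,-5.14,-5.14],"tz":[0,0,0,0,0,0,0,0],"rx":[0,0,0,0,0,0,0,0],"ry":[0,0,0,0,0,0,0,0],"rz":[0,0,0,0,0,0,0,0]}'
python3 jog.py '{"jaw":[1,1,1,1,1,1,1,1],"tx":[5.8,5.8,5.8,5.8,5.8,0,0,0],"ty":[-5.14,-5.14,-5.14,-5.14,-5.14,0,0,0],"tz":[0,0,0,0,0,0,0,0],"rx":[0,0,0,0,0,0,0,0],"ry":[0,0,0,0,0,0,0,0],"rz":[0,0,0,0,0,-0.6125,-0.6125,-0.6125]}'
python3 jog.py '{"jaw":[1,1,1,1,1,1,1,1],"tx":[0,0,0,0,0,0,0,0],"ty":[0,0,0,0,0,0,0,0],"tz":[0,0,0,0,0,0,0,0],"rx":[0,0,0,0,0,0,0,0],"ry":[0,0,0,0,0,0,0,0],"rz":[-0.6125,-0.6125,-0.6125,-0.6125,-0.6125,-0.6125,-0.6125,-0.6125]}'
python3 jog.py '{"jaw":[1,1,1,1],"tx":[0,0,0,0],"ty":[0,0,0,0],"tz":[0,0,0,0],"rx":[0,0,0,0],"ry":[0,0,0,0],"rz":[-0.6125,-0.6125,0,0]}'
python3 -c "
from h import *
togo([0,-.118],.06,1.873)"
```

```text
time_s: 0.97
position: [0.3394, -0.3374, 0.2565]
orientation: [3.141, -0.0, 0.279]
force: [0.7, 0.5, 0.1]
opening: 0.995
grip_force: 0.0
time_s: 1.63
position: [0.5058, -0.0755, 0.2565]
orientation: [3.141, -0.0, 0.28]
force: [0.8, -0.4, -0.2]
opening: 1.001
grip_force: 0.0
time_s: 2.3
position: [0.609, 0.0873, 0.2559]
orientation: [-3.141, 0.0, 0.655]
force: [-0.1, 0.1, 0.2]
opening: 0.997
grip_force: 0.0
time_s: 2.97
position: [0.6088, 0.0862, 0.2563]
orientation: [-3.141, -0.0, 1.633]
force: [0.2, -0.6, -0.6]
opening: 1.002
grip_force: 0.0
time_s: 3.3
position: [0.6089, 0.0862, 0.2563]
orientation: [-3.142, -0.0, 1.869]
force: [-0.2, 0.5, -0.3]
opening: 0.998
grip_force: 0.0
t 3.3 pos [0.6089 0.0862 0.2563] rpy [-3.142 -0.     1.869] loc [-0.0011 -0.1182]
shift [0.0002 0.0011 0.1963] turn [-0.    -0.    -0.004] F [-0.2  0.5 -0.3] q [ 0.12  0.41  1.65 -0.    1.08 -0.18]
```

```bash
python3 jog.py '{"jaw":[1,1,1,1,1,1,1,1],"tx":[0,0,0,0,0,0,0,0],"ty":[0.2,0,0,0,0,0,0,0],"tz":[6.6,6.6,6.6,6.6,6.6,4,2,0],"rx":[0,0,0,0,0,0,0,0],"ry":[0,0,0,0,0,0,0,0],"rz":[0,0,0,0,0,0,0,0]}' 50
python3 jog.py '{"jaw":[0,0,0,0,0,0],"tx":[0,0,0,0,0,0],"ty":[0,0,0,0,0,0],"tz":[0,0,0,0,0,0],"rx":[0,0,0,0,0,0],"ry":[0,0,0,0,0,0],"rz":[0,0,0,0,0,0]}'
python3 - <<'E'
from h import *
togo([0,-.095],.06,1.873);print(env.observe()["opening"])
t=env.grab_frame("top")["pixels"][145:245,100:240];s=env.grab_frame("side")["pixels"][100:210,200:310]
a=np.hstack([cv2.resize(cv2.convertScaleAbs(x,alpha=1.6),(400,int(400*x.shape[0]/x.shape[1])))[:285] for x in(t,s)])
cv2.imwrite("pics/g1.png",a)
E
```

```text
time_s: 3.97
position: [0.6083, 0.0863, 0.059]
orientation: [-3.137, -0.001, 1.87]
force: [-0.3, -0.2, 1.2]
opening: 1.0
grip_force: 0.0
time_s: 4.47
position: [0.6107, 0.0867, 0.0624]
orientation: [3.139, 0.0, 1.872]
force: [-3.2, 0.1, 5.5]
opening: 0.176
grip_force: 50.5
t 4.47 pos [0.6107 0.0867 0.0624] rpy [3.139 0.    1.872] loc [ 0.0009 -0.1183]
shift [ 0.0233 -0.0009  0.0024] turn [ 0.002  0.    -0.001] F [-3.2  0.1  5.5] q [ 0.12  0.67  1.74  0.    0.72 -0.18]
0.1761440130846804
```

View pics/g1.png

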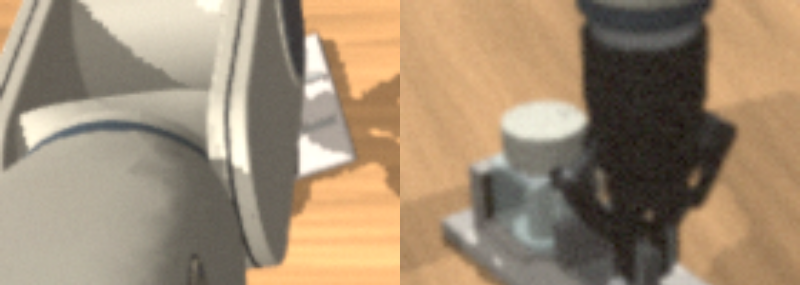

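Grip holds the block: the opening is 15 mm and the side view shows the fingers around it. Next is sliding toward home.

Converted, 0.004 m is 0.8, 0.003 m is 0.6.

```bash
python3 jog.py '{"jaw":[0,0,0,0,0,0,0],"tx":[0.8,0.8,0.8,0.8,0.6,0.4,0],"ty":[0,0,0,0,0,0,0],"tz":[-0.2,-0.2,0,0,0,0,0],"rx":[0,0,0,0,0,0,0],"ry":[0,0,0,0,0,0,0],"rz":[0,0,0,0,0,0,0]}' 60
python3 -c "
from h import *
togo([0,-.095],.06,1.873)"
python3 jog.py '{"jaw":[0,0,0,0],"tx":[0.4,0.4,0.4,0],"ty":[0,0,0,0],"tz":[0,0,0,0],"rx":[0,0,0,0],"ry":[0,0,0,0],"rz":[0,0,0,0]}'
python3 -c "
from h import *
togo([0,-.095],.06,1.873)"
```

```text
time_s: 5.15
position: [0.6048, 0.1049, 0.0627]
orientation: [3.14, 0.003, 1.873]
force: [6.3, -9.2, -9.5]
opening: 0.174
grip_force: 59.9
t 5.15 pos [0.6048 0.1049 0.0627] rpy [3.140e+00 3.000e-03 1.873e+00] loc [ 0.0006 -0.0991]
shift [ 0.0041 -0.0006  0.0027] turn [0.002 0.003 0.   ] F [ 6.3 -9.2 -9.5] q [ 0.15  0.67  1.75 -0.    0.72 -0.15]
time_s: 5.48
position: [0.6043, 0.1065, 0.0628]
orientation: [3.14, 0.008, 1.874]
force: [12.8, -33.9, -10.3]
opening: 0.172
grip_force: 59.8
t 5.48 pos [0.6043 0.1065 0.0628] rpy [3.14  0.008 1.874] loc [ 0.0006 -0.0975]
shift [ 0.0025 -0.0006  0.0028] turn [0.002 0.008 0.001] F [ 12.8 -33.9 -10.3] q [ 0.16  0.67  1.75 -0.01  0.72 -0.14]
```

```bash
python3 jog.py '{"jaw":[0,0,1,1,1,1,1,1],"tx":[-0.6,-0.4,0,0,0,0,0,0],"ty":[0,0,0,0,0,0,0,0],"tz":[0,0,0,0,0,0,-6,-8],"rx":[0,0,0,0,0,0,0,0],"ry":[0,0,0,0,0,0,0,0],"rz":[0,0,0,0,0,0,0,0]}'
python3 jog.py '{"jaw":[1,1,1,1,1,1],"tx":[-4,-8,-8,-8,-8,0],"ty":[0,0,0,0,0,0],"tz":[-8,-2,0,0,0,0],"rx":[0,0,0,0,0,0],"ry":[0,0,0,0,0,0],"rz":[0,0,0,0,0,0]}'
python3 - <<'E'
from h import *
togo([0,0],.11)
t=env.grab_frame("top");s=env.grab_frame("side");cv2.imwrite("pics/t2.png",t["pixels"]);cv2.imwrite("pics/s2.png",s["pixels"])
x=cv2.convertScaleAbs(t["pixels"][145:245,100:240],alpha=1.6)
y=cv2.convertScaleAbs(s["pixels"][115:210,200:310],alpha=1.6)
cv2.imwrite("pics/c2.png",np.hstack([cv2.resize(x,(420,300),interpolation=2),cv2.resize(y,(347,300),interpolation=2)]))
E
```

```text
time_s: 6.15
position: [0.6005, 0.1075, 0.1308]
orientation: [-3.134, -0.001, 1.873]
force: [0.4, -0.1, 0.7]
opening: 0.992
grip_force: 0.0
time_s: 6.65
position: [0.6583, -0.069, 0.1814]
orientation: [3.139, 0.003, 1.868]
force: [-0.6, -0.1, 0.8]
opening: 1.0
grip_force: 0.0
t 6.65 pos [ 0.6583 -0.069   0.1814] rpy [3.139e+00 3.000e-03 1.868e+00] loc [-0.     -0.2811]
shift [ 0.2813 -0.0014  0.0706] turn None F [-0.6 -0.1  0.8] q [-0.12  0.56  1.59 -0.    0.98 -0.42]
```

View pics/c2.png

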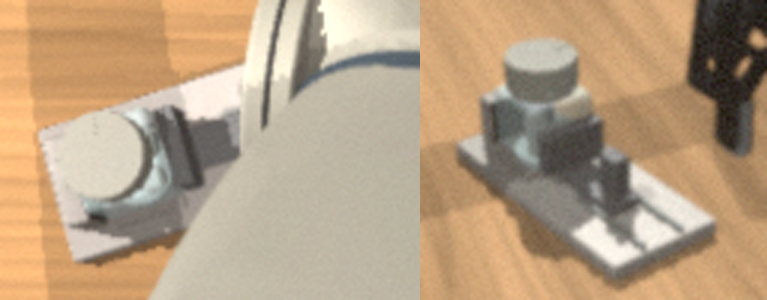

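The jaw now sits close against the jar: in the side crop its grip top is at (614,152) and the lid top at (541,58). I'll measure jaw and lid displacement by template matching between the earlier and current frames.

```bash
python3 - <<'E'
from h import *
f={"t":env.grab_frame("top"),"s":env.grab_frame("side")}
def mv(v,old,new,box,z):
    x,y,w,h=box;k=8
    up=lambda i:cv2.resize(cv2.cvtColor(i,6),None,fx=k,fy=k,interpolation=cv2.INTER_CUBIC)
    T=up(old[y:y+h,x:x+w]);m=14
    r=cv2.matchTemplate(up(new[y-m:y+h+m,x-m:x+w+m]),T,cv2.TM_CCOEFF_NORMED)
    _,sc,_,p=cv2.minMaxLoc(r);d=np.array(p)/k-m
    c=np.array([x+w/2,y+h/2])
    P=ray(f[v],[c,c+d],z)[:,:2]
    print(v,box,"score",round(sc,3),"px",d,"move local",((P[1]-P[0])@C).round(4))
t0,s0=cv2.imread("pics/top0.png"),cv2.imread("pics/side0.png")
t1,s1=cv2.imread("pics/t2.png"),cv2.imread("pics/s2.png")
mv("s",s0,s1,(261,164,12,14),.055);mv("s",s0,s1,(241,154,20,12),.05)
mv("t",t0,t1,(160,173,14,32),.058)
mv("s",s0,s1,(226,126,27,23),.10);mv("t",t0,t1,(119,179,34,34),.106)
# lid measured by contour in new top image
g=cv2.cvtColor(cv2.resize(t1[170:222,108:160],None,fx=8,fy=8,interpolation=cv2.INTER_CUBIC),cv2.COLOR_BGR2HSV)
print(g[200,200],g[200,300])
E
```

```text
s (261, 164, 12, 14) score 0.971 px [-5.125 -3.375] move local [-0.0007  0.0193]
s (241, 154, 20, 12) score 0.841 px [ 14.  -13.5] move local [0.0686 0.0331]
t (160, 173, 14, 32) score 0.768 px [-9.375  2.25 ] move local [0.0014 0.0198]
s (226, 126, 27, 23) score 0.956 px [-1.375 -0.875] move local [-0.0001  0.0059]
t (119, 179, 34, 34) score 0.892 px [-2.5   0.75] move local [0.0001 0.0052]
[ 21  30 138] [ 22  28 137]
```

Displacement is about 20 mm, and 21 mm by the TCP. To be sure this is the end stop, I'll re-grip and push harder.

Converted, 0.04 m is 8, 0.037 m is 7.4.

```bash
python3 jog.py '{"jaw":[1,1,1,1,1,1,1,1],"tx":[7.4,7.4,7.4,7.4,7.12,0,0,0],"ty":[-0.2,0,0,0,0,0,0,0],"tz":[0,0,0,0,3.4,8,8,3.88],"rx":[0,0,0,0,0,0,0,0],"ry":[0,0,0,0,0,0,0,0],"rz":[0,0,0,0,0,0,0,0]}' 80
python3 jog.py '{"jaw":[0,0,0,0,0],"tx":[0,0,0,0,0],"ty":[0,0,0,0,0],"tz":[0,0,0,0,0],"rx":[0,0,0,0,0],"ry":[0,0,0,0,0],"rz":[0,0,0,0,0]}'
python3 -c "
from h import *
togo([0,-.0975],.063,1.873)"
python3 jog.py '{"jaw":[0,0,0,0],"tx":[0.4,0.4,0.4,0],"ty":[0,0,0,0],"tz":[0,0,0,0],"rx":[0,0,0,0],"ry":[0,0,0,0],"rz":[0,0,0,0]}'
python3 -c "
from h import *
togo([0,-.0975],.063,1.873)"
python3 jog.py '{"jaw":[0,0,0],"tx":[0.4,0.2,0],"ty":[0,0,0],"tz":[0,0,0],"rx":[0,0,0],"ry":[0,0,0],"rz":[0,0,0]}'
python3 -c "
from h import *
togo([0,-.0975],.063,1.873)"
```

```text
time_s: 7.52
position: [0.5975, 0.1144, 0.0607]
orientation: [-3.137, -0.001, 1.877]
force: [0.1, -0.4, -0.3]
opening: 1.0
grip_force: 0.0
time_s: 7.93
position: [0.6021, 0.1122, 0.0662]
orientation: [3.138, 0.0, 1.872]
force: [0.0, 0.5, -0.4]
opening: 0.301
grip_force: 0.0
t 7.93 pos [0.6021 0.1122 0.0662] rpy [3.138 0.    1.872] loc [ 0.0003 -0.0914]
shift [-0.0061 -0.0003  0.0032] turn [ 0.003  0.    -0.001] F [ 0.   0.5 -0.4] q [ 0.16  0.66  1.75  0.    0.72 -0.14]
time_s: 8.27
position: [0.602, 0.1137, 0.0663]
orientation: [3.137, 0.006, 1.874]
force: [6.9, -24.4, 4.6]
opening: 0.167
grip_force: 78.2
t 8.27 pos [0.602  0.1137 0.0663] rpy [3.137 0.006 1.874] loc [ 0.0006 -0.09  ]
shift [-0.0075 -0.0006  0.0033] turn [0.004 0.006 0.001] F [  6.9 -24.4   4.6] q [ 0.17  0.66  1.75 -0.01  0.72 -0.13]
time_s: 8.52
position: [0.602, 0.1139, 0.0663]
orientation: [3.137, 0.009, 1.874]
force: [10.8, -38.5, 3.2]
opening: 0.166
grip_force: 78.1
t 8.52 pos [0.602  0.1139 0.0663] rpy [3.137 0.009 1.874] loc [ 0.0006 -0.0898]
shift [-0.0077 -0.0006  0.0034] turn [0.005 0.009 0.001] F [ 10.8 -38.5   3.2] q [ 0.17  0.66  1.75 -0.01  0.72 -0.12]
```

Hard stop confirmed: 3 mm commanded gave 0.2 mm of travel and 14 N more force. Next I release, rise, and turn the tool to close along the clamp's y over the lid.

Converted, -0.04 m is -8, -0.03 m is -6.

```bash
python3 jog.py '{"jaw":[0,0,1,1,1,1,1,1],"tx":[-0.8,-0.8,0,0,0,0,0,0],"ty":[0,0,0,0,0,0,0,0],"tz":[0,0,0,0,0,-6,-8,-8],"rx":[0,0,0,0,0,0,0,0],"ry":[0,0,0,0,0,0,0,0],"rz":[0,0,0,0,0,0,0,0]}'
python3 jog.py '{"jaw":[1,1,1,1,1,1,1,1],"tx":[0,0,0,0,0,0,0,0],"ty":[0,0,0,0,0,0,0,0],"tz":[-2,0,0,0,0,0,0,0],"rx":[0,0,0,0,0,0,0,0],"ry":[0,0,0,0,0,0,0,0],"rz":[0.604,0.604,0.604,0.604,0.604,0.604,0.604,0.604]}'
python3 jog.py '{"jaw":[1,1,1,1,1,1,1],"tx":[0,0,0,0,0,0,0],"ty":[0,0,0,0,0,0,0],"tz":[0,0,0,0,0,0,0],"rx":[0,0,0,0,0,0,0],"ry":[0,0,0,0,0,0,0],"rz":[0.604,0.604,0.604,0.604,0.604,0,0]}'
python3 - <<'E'
from h import *
togo([0,0],.104,.302)
s=cv2.imread("pics/t2.png");f=env.grab_frame("top")
g=cv2.cvtColor(cv2.resize(s[170:225,105:160],None,fx=8,fy=8,interpolation=2),cv2.COLOR_BGR2HSV)
m=cv2.inRange(g,(12,18,110),(32,60,255));m=cv2.morphologyEx(m,2,np.ones((25,25)))
c=max(cv2.findContours(m,0,1)[0],key=cv2.contourArea);e=cv2.fitEllipse(cv2.convexHull(c));print(e)
u=(np.array(e[0])+.5)/8-.5+[105,170];p=ray(f,[u],.106)[0,:2];print(u,p,(p-O)@C)
E
```

```text
time_s: 9.18
position: [0.5993, 0.113, 0.1742]
orientation: [-3.138, -0.0, 1.873]
force: [0.7, 0.6, 0.6]
opening: 0.992
grip_force: 0.0
time_s: 9.85
position: [0.6002, 0.1132, 0.1841]
orientation: [-3.141, 0.0, 0.9]
force: [-0.2, -0.2, -0.0]
opening: 0.999
grip_force: 0.0
time_s: 10.43
position: [0.6003, 0.1131, 0.1841]
orientation: [3.142, 0.0, 0.306]
force: [-0.3, -0.6, 0.2]
opening: 1.0
grip_force: 0.0
t 10.43 pos [0.6003 0.1131 0.1841] rpy [3.142 0.    0.306] loc [-0.0012 -0.09  ]
shift [ 0.0016 -0.09    0.0801] turn [0.    0.    0.004] F [-0.3 -0.6  0.2] q [ 0.17  0.49  1.71 -0.    0.94  1.43]
((204.94342041015625, 213.4998779296875), (248.3234100341797, 283.3687744140625), 59.44962692260742)
[130.18042755 196.24998474] [0.57461843 0.2051124 ] [0.00162117 0.00547814]
```

```bash
python3 jog.py '{"jaw":[1,1,1,1,1,1,1,1],"tx":[0.24,0,0,0,0,0,0,0],"ty":[-6,-6,-6.2,0,0,0,0,0],"tz":[0,0,0,6,6,3,0.8,0],"rx":[0,0,0,0,0,0,0,0],"ry":[0,0,0,0,0,0,0,0],"rz":[0,0,0,0,0,0,0,0]}' 25
python3 -c "
from h import *
togo([0,0],.104,.302)"
python3 jog.py '{"jaw":[0.5,0.5,0.5,0.5,0.5],"tx":[0,0,0,0,0],"ty":[0,0,0,0,0],"tz":[0,0,0,0,0],"rx":[0,0,0,0,0],"ry":[0,0,0,0,0],"rz":[0,0,0,0,0]}'
python3 - <<'E'
from h import *
togo([0,0],.104,.302);print(env.observe()["wrist_torque"])
t=env.grab_frame("top");s=env.grab_frame("side");cv2.imwrite("pics/s3.png",s["pixels"])
cv2.imwrite("pics/c3.png",np.hstack([cv2.resize(cv2.convertScaleAbs(s["pixels"][90:210,190:300],alpha=1.7),(440,480),interpolation=2)]))
E
```

```text
time_s: 11.15
position: [0.5739, 0.2, 0.104]
orientation: [3.142, 0.003, 0.304]
force: [0.1, -0.5, -0.0]
opening: 0.997
grip_force: 0.0
t 11.15 pos [0.5739 0.2    0.104 ] rpy [3.142e+00 3.000e-03 3.040e-01] loc [-0.0006  0.0008]
shift [0.0006 0.0008 0.    ] turn [0.    0.003 0.002] F [ 0.1 -0.5 -0. ] q [0.32 0.6  1.75 0.   0.79 1.58]
time_s: 11.57
position: [0.5757, 0.2004, 0.107]
orientation: [-3.142, -0.003, 0.302]
force: [-0.6, -1.1, 5.7]
opening: 0.683
grip_force: 26.6
t 11.57 pos [0.5757 0.2004 0.107 ] rpy [-3.142e+00 -3.000e-03  3.020e-01] loc [0.0013 0.0006]
shift [-0.0013  0.0006  0.003 ] turn [-0.    -0.003  0.   ] F [-0.6 -1.1  5.7] q [0.32 0.6  1.75 0.   0.79 1.58]
[-0.00833709  0.22905775 -0.00994484]
```

View pics/c3.png

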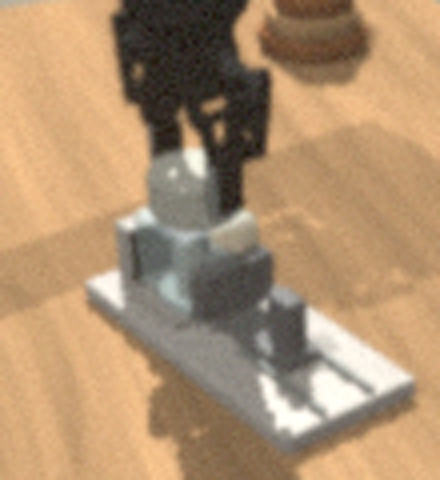

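The side view shows the fingers on the lid's flanks above the shoulder, with the opening at 58 mm. I'll firm the grip and twist.

Converted, -0.1 rad is -0.5.

```bash
python3 jog.py '{"jaw":[0.4,0.4,0.4,0.4,0.4,0.4,0.4,0.4],"tx":[0,0,0,0,0,0,0,0],"ty":[0,0,0,0,0,0,0,0],"tz":[0,0,0,0,0,0,0,0],"rx":[0,0,0,0,0,0,0,0],"ry":[0,0,0,0,0,0,0,0],"rz":[0,0,-0.5,-0.5,-0.5,-0.5,-0.5,0]}' 80
python3 -c "
from h import *
togo([0,0],.104,.302);print(env.observe()['wrist_torque'])"
```

```text
time_s: 12.33
position: [0.5757, 0.201, 0.1075]
orientation: [3.141, -0.003, 0.806]
force: [-3.0, 2.5, 10.8]
opening: 0.656
grip_force: 83.0
t 12.33 pos [0.5757 0.201  0.1075] rpy [ 3.141e+00 -3.000e-03  8.060e-01] loc [0.0015 0.0012]
shift [-0.0019  0.0004  0.0035] turn [-0.    -0.003  0.504] F [-3.   2.5 10.8] q [0.32 0.6  1.75 0.   0.79 1.08]
[ 0.4331547   0.58381813 -0.05198766]
```

Converted, -0.06 rad is -0.3.

```bash
python3 jog.py '{"jaw":[0.4],"tx":[0],"ty":[0],"tz":[0],"rx":[0],"ry":[0],"rz":[-0.3]}'
python3 -c "
from h import *
togo([0,0],.104);print(env.observe()['wrist_torque'])"
python3 jog.py '{"jaw":[0.4],"tx":[0],"ty":[0],"tz":[0],"rx":[0],"ry":[0],"rz":[-0.3]}'
python3 -c "
from h import *
togo([0,0],.104);print(env.observe()['wrist_torque'])
s=env.grab_frame('side');cv2.imwrite('pics/s4.png',s['pixels'])
a=[cv2.resize(cv2.convertScaleAbs(x[110:190,210:280],alpha=1.7),(390,446),interpolation=2) for x in (cv2.imread('pics/s3.png'),s['pixels'])]
cv2.imwrite('pics/c4.png',np.hstack(a))"
```

```text
time_s: 12.42
position: [0.5757, 0.2011, 0.1075]
orientation: [3.141, -0.003, 0.861]
force: [-3.7, 2.2, 10.4]
opening: 0.657
grip_force: 83.0
t 12.42 pos [0.5757 0.2011 0.1075] rpy [ 3.141e+00 -3.000e-03  8.610e-01] loc [0.0014 0.0013]
shift [-0.0019  0.0003  0.0035] turn None F [-3.7  2.2 10.4] q [0.32 0.6  1.75 0.   0.79 1.02]
[ 0.50787896  0.63752202 -0.44869603]
time_s: 12.5
position: [0.5756, 0.2011, 0.1075]
orientation: [3.141, -0.003, 0.923]
force: [-3.2, 2.7, 11.7]
opening: 0.656
grip_force: 83.0
t 12.5 pos [0.5756 0.2011 0.1075] rpy [ 3.141e+00 -3.000e-03  9.230e-01] loc [0.0014 0.0013]
shift [-0.0019  0.0003  0.0035] turn None F [-3.2  2.7 11.7] q [0.32 0.6  1.75 0.   0.79 0.96]
[ 0.5572996   0.6988805  -0.43788931]
```

View pics/c4.png

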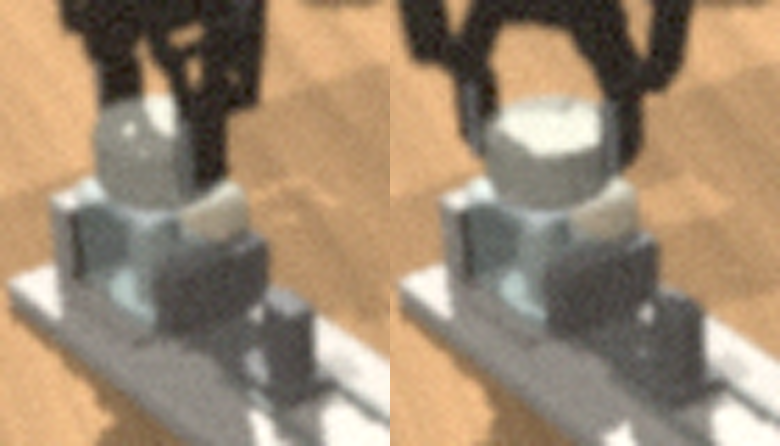

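The jar stays square while the fingers turn, with a steady 0.44 N m drag. I'll continue to about 1.37 rad.

Converted, -0.095 rad is -0.475.

```bash
python3 jog.py '{"jaw":[0.4,0.4,0.4,0.4,0.4,0.4,0.4,0.4],"tx":[0,0,0,0,0,0,0,0],"ty":[0,0,0,0,0,0,0,0],"tz":[0,0,0,0,0,0,0,0],"rx":[0,0,0,0,0,0,0,0],"ry":[0,0,0,0,0,0,0,0],"rz":[-0.475,-0.475,-0.475,-0.475,-0.475,-0.475,-0.475,-0.45]}'
python3 jog.py '{"jaw":[0.4,0.4,0.4],"tx":[0,0,0],"ty":[0,0,0],"tz":[0,0,0],"rx":[0,0,0],"ry":[0,0,0],"rz":[0,0,0]}'
python3 -c "
from h import *
togo([0,0],.104);print(env.observe()['wrist_torque'])"
```

```text
time_s: 13.22
position: [0.5749, 0.2012, 0.1075]
orientation: [3.14, -0.002, 1.68]
force: [-5.5, 4.5, 13.0]
opening: 0.655
grip_force: 83.1
time_s: 13.47
position: [0.575, 0.2012, 0.1075]
orientation: [3.14, -0.002, 1.676]
force: [-5.6, 3.1, 12.1]
opening: 0.66
grip_force: 83.2
t 13.47 pos [0.575  0.2012 0.1075] rpy [ 3.140e+00 -2.000e-03  1.676e+00] loc [0.0008 0.0016]
shift [-0.0017 -0.0005  0.0035] turn None F [-5.6  3.1 12.1] q [0.32 0.6  1.75 0.   0.79 0.21]
[ 0.55437573  1.04080675 -0.10589298]
```

Converted, -0.002 m is -0.4.

```bash
python3 jog.py '{"jaw":[0.4,0.4,0.4,0.4],"tx":[0,0,0,0],"ty":[0,0,0,0],"tz":[-0.4,-0.4,-0.4,-0.4],"rx":[0,0,0,0],"ry":[0,0,0,0],"rz":[0,0,0,0]}'
python3 -c "
from h import *
togo([0,0],.104);print(env.observe()['wrist_torque'])"
```

```text
time_s: 13.8
position: [0.5748, 0.2, 0.1135]
orientation: [3.141, 0.0, 1.677]
force: [-0.6, 1.7, -1.0]
opening: 0.655
grip_force: 85.3
t 13.8 pos [0.5748 0.2    0.1135] rpy [3.141 0.    1.677] loc [0.0003 0.0005]
shift [-0.0006 -0.0002  0.0095] turn None F [-0.6  1.7 -1. ] q [ 0.32  0.59  1.75 -0.    0.81  0.21]
[ 0.04401431  0.01846447 -0.02063341]
```

The lid rises freely with almost no force. I'll lift straight up to 20 mm above the rim.

Converted, -0.006 m is -1.2, -0.005 m is -1.

```bash
python3 jog.py '{"jaw":[0.4,0.4,0.4,0.4,0.4,0.4,0.4,0.4],"tx":[0,0,0,0,0,0,0,0],"ty":[0,0,0,0,0,0,0,0],"tz":[-1.2,-1.2,-1.2,-1.2,-1.2,-1,0,0],"rx":[0,0,0,0,0,0,0,0],"ry":[0,0,0,0,0,0,0,0],"rz":[0,0,0,0,0,0,0,0]}'
python3 jog.py '{"jaw":[0.4,0.4,0.4,0.4],"tx":[0,0,0,0],"ty":[0,0,0,0],"tz":[0,0,0,0],"rx":[0,0,0,0],"ry":[0,0,0,0],"rz":[0,0,0,0]}'
python3 -c "
from h import *
togo([0,0],.148)
s=env.grab_frame('side')
cv2.imwrite('pics/c5.png',cv2.resize(cv2.convertScaleAbs(s['pixels'][90:210,190:300],alpha=1.7),(440,480),interpolation=2))"
```

```text
time_s: 14.47
position: [0.5749, 0.2002, 0.1486]
orientation: [3.141, -0.0, 1.677]
force: [0.8, -0.8, -0.8]
opening: 0.654
grip_force: 85.3
time_s: 14.8
position: [0.5745, 0.2001, 0.1479]
orientation: [-3.141, 0.0, 1.677]
force: [0.7, 0.2, -1.0]
opening: 0.657
grip_force: 85.3
t 14.8 pos [0.5745 0.2001 0.1479] rpy [-3.141  0.     1.677] loc [0.     0.0007]
shift [-0.0007  0.0001 -0.0001] turn None F [ 0.7  0.2 -1. ] q [ 0.32  0.54  1.74 -0.    0.87  0.21]
```

View pics/c5.png

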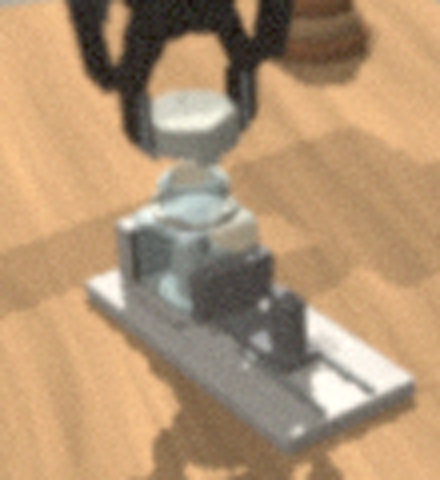

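The lid is held level above the open neck, which shows at (195,180), and the jar stands in the clamp with the jaw home. I'm handing the job in.

```bash
python3 -c "
from workcell import env
print(env.finish_job())"
```

```text
the job is handed in; nothing more can be done
None
```

I handed the job in at about 15 s of the 45 s allowed, with no verdict returned: jaw pushed to its end stop, lid turned about 1.37 rad and lifted free, held level about 20 mm above the rim, jar still standing in the clamp.

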